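# Re-load the yarn creel

## Task

Re-load the yarn creel for the next reeling: take the empty tube off its pin and stand it upright in the yellow tray, and put the part-used natural cone on that pin in its place. Then each full cone goes on the pin directly behind the part-used cone of its own colour (behind: in the back row, farther from the robot). Lower every cone gently until it sits fully down and upright on its pin, and leave the part-used red and blue cones and the jar where they are.

Things in the scene. Friction and masses are not known exactly. Their poses are not given: they have to be found in the camera images.
- creel: Fixed wooden board 240 x 340 x 20 mm. Origin: middle of its underside; x away from the robot, y left. Six pins: x -55 (front row) and +55 mm (back row), y -110, 0, 110. Each: black seat disc 54 mm across, top 26 mm above the bench; centring taper on it (32 to 14 mm across, 22 high); steel pin 12 mm thick, ends 70 above the seat. A seated cone's foot rests on the disc. Back row empty at the start.
- tray: Yellow open tray for empty tubes, 130 x 130 mm, walls 4 mm thick and 30 mm high, floor 4 mm thick, fixed to the bench, empty at the start. Origin: centre of its underside, z up, sides along x and y.
- empty_tube: Empty teal tube, no yarn on it: 125 mm tall, 48 mm across at the foot, 32 mm at the top, hollow and open at both ends, wall 3 mm, about 40 g. Stands on one of the front pins at the start. Origin: centre of its foot, z up along its axis.
- red_full: Dark red yarn cone, full: teal conical tube 125 mm tall (48 mm across at the foot, 32 mm at the top, hollow, bore 42 mm at the foot), wound thick from 8 to 86 mm up: 76 mm across low down, 68 mm at the yarn's upper edge. Grip the bare tube above the yarn (37 to 32 mm across). On the bench left of the creel at the start. About 170 g. Origin: centre of its foot, z up along its axis.
- blue_full: Dark blue yarn cone, full: teal conical tube 125 mm tall (48 mm across at the foot, 32 mm at the top, hollow, bore 42 mm at the foot), wound thick from 8 to 86 mm up: 76 mm across low down, 68 mm at the yarn's upper edge. Grip the bare tube above the yarn (37 to 32 mm across). On the bench left of the creel at the start. About 170 g. Origin: centre of its foot, z up along its axis.
- natural_full: Natural off-white yarn cone, full: teal conical tube 125 mm tall (48 mm across at the foot, 32 mm at the top, hollow, bore 42 mm at the foot), wound thick from 8 to 86 mm up: 76 mm across low down, 68 mm at the yarn's upper edge. Grip the bare tube above the yarn (37 to 32 mm across). On the bench left of the creel at the start. About 170 g. Origin: centre of its foot, z up along its axis.
- natural_part: Natural off-white yarn cone, part-used: same teal tube as the full cones (125 mm tall, 48 mm foot, 32 mm top, bore 42 mm at the foot) but thinly wound from 8 to 86 mm up: 57 mm across low down, 45 mm at the yarn's upper edge. Stands on the bench beside the creel at the start. About 90 g. Origin: centre of its foot, z up along its axis.
- red_part: Dark red yarn cone, part-used: same teal tube as the full cones (125 mm tall, 48 mm foot, 32 mm top, bore 42 mm at the foot) but thinly wound from 8 to 86 mm up: 57 mm across low down, 45 mm at the yarn's upper edge. Stands on one of the front pins of the creel and stays there. About 90 g. Origin: centre of its foot, z up along its axis.
- blue_part: Dark blue yarn cone, part-used: same teal tube as the full cones (125 mm tall, 48 mm foot, 32 mm top, bore 42 mm at the foot) but thinly wound from 8 to 86 mm up: 57 mm across low down, 45 mm at the yarn's upper edge. Stands on one of the front pins of the creel and stays there. About 90 g. Origin: centre of its foot, z up along its axis.
- jar: Bystander: amber glass jar with white lid, 52 mm across, 75 mm tall, on the bench at the right. Origin: centre of its underside.

How it is judged:
At the end, for the whole second after the job is handed in: Part-used natural on the freed front pin, each full cone on the pin behind its colour mate (centres within 130 mm), red and blue part cones on their pins: 12 mm, 5 mm in height, 0.1 rad. Empty tube upright in the tray, within 50 mm of its middle. All at rest (x of natural_part in the frame of creel between -0.067 and -0.043 m and (y of natural_part in the frame of creel between -0.122 and -0.098 m or y of natural_part in the frame of creel between -0.012 and 0.012 m or y of natural_part in the frame of creel between 0.098 and 0.122 m) and z of natural_part in the frame of creel between 0.021 and 0.031 m and angle between each of natural_part, red_full, blue_full, natural_full, red_part, blue_part, empty_tube's own z axis and vertical below 0.1 rad and x of red_full in the frame of creel between 0.043 and 0.067 m and (y of red_full in the frame of creel between -0.122 and -0.098 m or y of red_full in the frame of creel between -0.012 and 0.012 m or y of red_full in the frame of creel between 0.098 and 0.122 m) and z of red_full in the frame of creel between 0.021 and 0.031 m and horizontal distance between red_full and red_part below 0.13 m and x of blue_full in the frame of creel between 0.043 and 0.067 m and (y of blue_full in the frame of creel between -0.122 and -0.098 m or y of blue_full in the frame of creel between -0.012 and 0.012 m or y of blue_full in the frame of creel between 0.098 and 0.122 m) and z of blue_full in the frame of creel between 0.021 and 0.031 m and horizontal distance between blue_full and blue_part below 0.13 m and x of natural_full in the frame of creel between 0.043 and 0.067 m and (y of natural_full in the frame of creel between -0.122 and -0.098 m or y of natural_full in the frame of creel between -0.012 and 0.012 m or y of natural_full in the frame of creel between 0.098 and 0.122 m) and z of natural_full in the frame of creel between 0.021 and 0.031 m and horizontal distance between natural_full and natural_part below 0.13 m and x of red_part in the frame of creel between -0.067 and -0.043 m and (y of red_part in the frame of creel between -0.122 and -0.098 m or y of red_part in the frame of creel between -0.012 and 0.012 m or y of red_part in the frame of creel between 0.098 and 0.122 m) and z of red_part in the frame of creel between 0.021 and 0.031 m and x of blue_part in the frame of creel between -0.067 and -0.043 m and (y of blue_part in the frame of creel between -0.122 and -0.098 m or y of blue_part in the frame of creel between -0.012 and 0.012 m or y of blue_part in the frame of creel between 0.098 and 0.122 m) and z of blue_part in the frame of creel between 0.021 and 0.031 m and x of empty_tube in the frame of tray between -0.05 and 0.05 m and y of empty_tube in the frame of tray between -0.05 and 0.05 m and z of empty_tube in the frame of tray between -0.001 and 0.009 m and linear speed of each of red_full, blue_full, natural_full, natural_part, empty_tube below 0.02 m/s); the robot touches nothing.
It fails at once if the part-used red or blue cone is shifted by more than 20 mm or tipped (distance of any of red_part, blue_part from where it was at the start of the episode above 0.02 m or angle between any of red_part, blue_part's own z axis and vertical above 0.25 rad).
It fails at once if the jar is moved by more than 40 mm (distance of jar from where it was at the start of the episode above 0.04 m).
It fails at once if a cone is dropped onto the creel: faster than 0.6 m/s within 45 mm of its seat ((x of red_full in the frame of creel between -0.12 and 0.12 m and y of red_full in the frame of creel between -0.17 and 0.17 m and z of red_full in the frame of creel below 0.071 m and linear speed of red_full above 0.6 m/s) or (x of blue_full in the frame of creel between -0.12 and 0.12 m and y of blue_full in the frame of creel between -0.17 and 0.17 m and z of blue_full in the frame of creel below 0.071 m and linear speed of blue_full above 0.6 m/s) or (x of natural_full in the frame of creel between -0.12 and 0.12 m and y of natural_full in the frame of creel between -0.17 and 0.17 m and z of natural_full in the frame of creel below 0.071 m and linear speed of natural_full above 0.6 m/s) or (x of natural_part in the frame of creel between -0.12 and 0.12 m and y of natural_part in the frame of creel between -0.17 and 0.17 m and z of natural_part in the frame of creel below 0.071 m and linear speed of natural_part above 0.6 m/s)).
It also fails if it takes over 112 s, if anything falls off the work surface, if the arm or the gripper's body presses on something with over 40 N, if the wrist force passes 120 N, or if a joint passes its speed limit or range.

## Robot

A 6-joint arm with a two-finger parallel gripper is mounted at the origin on the work surface. World frame = base frame: x ahead of the robot, y to its left, z up, the work surface at z = 0. Lengths are in m, angles in rad, forces in N, time in s.
With the tool pointing down it reaches from about 0.375 to 0.75 m from the base axis. Payload 9 kg.
Tool frame: the origin (TCP) lies at the very end of the fingers, on their centre line; the grasp point (between the pads) lies 19 mm behind it; z points along the fingers, y is the direction in which the jaws open and shut (so a half turn about z gives the same grasp; the last joint's range is limited). The gripper opens to 85 mm and grips with 20 to 120 N. Pads are 22 mm wide; open, the fingers measure 114 mm over their backs; the gripper's body (76 mm by 85 mm) begins 54 mm behind the grasp point. The pads swing forward as they close: fully open they stand 13 mm farther back than shut.
Start: joints at [1.022, 0.104, 0.097, 1.564, 0, 1.353], TCP at [0.195, 0.568, 0.231] pointing down, gripper open.
Joint ranges: [-2.99, 2.99], [-0.84, 1.86], [-1.1, 1.16], [-1.84, 2.11], [-1.51, 1.56], [-3.14, 3.14]. Speed limits (rad/s): [2.22, 2.22, 2.57, 3.14, 3.14, 3.14].

## Interface

Orientations are given as [roll, pitch, yaw] about the fixed x, y, z axes, in that order (R = Rz(yaw) Ry(pitch) Rx(roll)).
In Python, from station import ctrl gives the robot as it stands.
- The arm moves only by the tool arm_command, never from a script. Its argument "plan" is a list that holds one entry, the list of rows, each a list of 6 numbers: the shift along the world's x, y, z in units of 40 mm (1.0 is 40 mm), then the turn, a rotation vector about the world's x, y, z in units of 5 degrees (1.0 is 5 degrees). A call has 1 to 12 rows; each row shifts and turns the commanded pose from where the row before left it; what a row does not reach is not made up. A row lasts 1/12 s, in which the tool goes at most 41.7 mm and 7.16 degrees, less where a joint would pass 70% of its speed; a pose out of reach is approached as far as the arm can. A call is refused whole if a number of a shift passes 1 or a number of a turn 1, either way. A call with a gripper value outside its range is refused whole. "hand" is the closure, from 0 (fully open) to 1 (shut), set as the call begins (left out, the last holds). The fingers move at their own pace and stop on an object; "newtons" is the grip in N (left out, the last holds). Time passes only in rows, so rows that do not move let the fingers close. It gives the time, the measured TCP pose, the force and the opening at its end, in the units of the state.
- ctrl.get_obs(): the state, without advancing time (a new reading comes with each control period).
- ctrl.read_camera(name): name is "scene" or "top" or "wrist"; returns a dict with "img" (384x512x3 uint8, red, green, blue), "range_z" (384x512 float32, m along the optical axis (not along the pixel's ray), 0 where there is no reading), "intrinsics" (3x3 intrinsics, pixels), "T" (4x4, takes a point from camera to world coordinates). Camera axes: x right, y down, z forward; pixel columns grow to the right and rows downward; lengths in m; the calibration is good to about 2 mm. The wrist camera is an equidistant fisheye: a pixel r from the principal point sees the ray r / f radians off the axis. A picture is of the moment at which its call begins.
- ctrl.finish_job(): hands the job in, once; it reports no verdict.
Trained networks look in a picture, given as the dict that the camera call returned (one of the last four; its "shot" number tells which), for a name from the list of things; names that differ only in an ending like _2 or _b are one class to them, and where a whole thing is asked for, a point or a joint stands for the part that bears it (a point fixed in the world has none). Each returns a list of dicts, best first, with "conf" (0 to 1); they miss things now and then, are a little off and sometimes report something else, mostly with a low value. They report only what shows in the picture. A call takes as long as a camera call.
- ctrl.look_for(picture, name): "at" ([row, column] in pixels, amid what is visible of it).
- ctrl.trace(picture, name): "mask" (384x512 bool, what is visible of it) and "at" ([row, column] in pixels, amid what is visible of it).
The state is a dict: "time": time; "joint_pos": joint angles; "joint_velocities": joint speeds; "tau": joint torques, N m; "tcp_pos": TCP position; "tool_rot": TCP orientation; "contact_force": force on the tool from outside, world axes, zero at the start; "ft_torque": the same for the moment, N m; "grip_width": finger opening in m.
Only numpy, scipy, OpenCV 4.12 (cv2) and the standard library are available. Lean on these libraries where they do the work, as an engineer would, in place of code of your own. Each camera call takes 0.05 s, during which the arm holds its last target.

## Working session

There is one attempt and no reset: what is moved stays moved. The work goes in short steps, Python scripts to look and compute and a tool call to move; the robot and the scene stay as the last step left them, time stands still between calls to the robot, and variables do not carry over. Pictures are saved under pics/ and viewed, and the job is handed in when it is done.

Besides the shell and the picture viewer there is one more tool, called after "Request:" as name([rows], argument=value, ...), one row to a line, values as JSON. arm_command: Moves the arm, as the interface text tells. Its arguments: {"type":"object","properties":{"plan":{"type":"array","items":{"type":"array","items":{"type":"array","items":{"type":"number"}}}},"hand":{"type":"number"},"newtons":{"type":"number"}},"required":["plan"]}

```bash
ls; mkdir -p pics
python3 - <<'E'
from station import ctrl
import cv2,numpy as np
o=ctrl.get_obs(); print({k:np.round(v,4).tolist() for k,v in o.items()})
for n in ["scene","top","wrist"]:
    p=ctrl.read_camera(n); np.savez(f"pics/{n}0.npz",**{k:p[k] for k in ("img","range_z","intrinsics","T")})
    cv2.imwrite(f"pics/{n}0.png",p["img"][:,:,::-1]); print(n,p["intrinsics"].tolist(),np.round(p["T"],3).tolist())
E
```

```text
pics
{'time': 0.0, 'joint_pos': [1.0223, 0.1047, 0.0965, 1.5639, 0.0, 1.3531], 'joint_velocities': [-0.0002, 0.0002, 0.001, -0.001, 0.0005, 0.0007], 'tau': [-0.0006, -55.6919, 50.3664, 0.0168, -0.0003, 0.0001], 'tcp_pos': [0.1947, 0.5672, 0.2305], 'tool_rot': [-3.1403, -0.0003, 2.8108], 'contact_force': [-0.1221, 0.1559, -0.2469], 'ft_torque': [0.0288, 0.05, 0.0038], 'grip_width': 0.0856}
scene [[418.8775789174662, 0.0, 255.0459539885855], [0.0, 418.8775789174662, 193.46658115577242], [0.0, 0.0, 1.0]] [[-0.657, 0.518, -0.548, 1.055], [0.754, 0.471, -0.458, 0.474], [0.021, -0.714, -0.7, 0.769], [0.0, 0.0, 0.0, 1.0]]
top [[485.8725119448658, 0.0, 255.227936120453], [0.0, 485.8725119448658, 183.858320552453], [0.0, 0.0, 1.0]] [[0.022, -0.986, 0.168, 0.238], [-1.0, -0.021, 0.004, 0.015], [-0.0, -0.168, -0.986, 1.544], [0.0, 0.0, 0.0, 1.0]]
wrist [[297.3186396354542, 0.0, 253.6414677829378], [0.0, 297.3186396354542, 194.1936464394834], [0.0, 0.0, 1.0]] [[0.325, 0.909, 0.26, 0.129], [0.946, -0.312, -0.09, 0.591], [-0.001, 0.275, -0.961, 0.375], [0.0, 0.0, 0.0, 1.0]]
```

View pics/scene0.png

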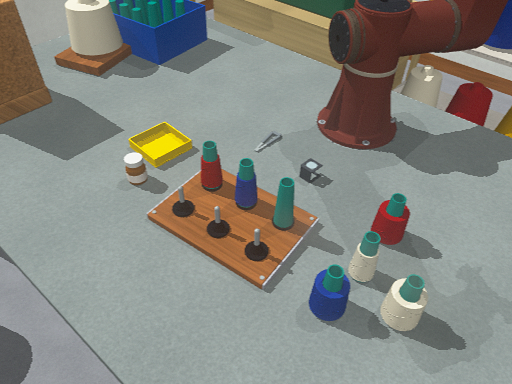

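View pics/top0.png

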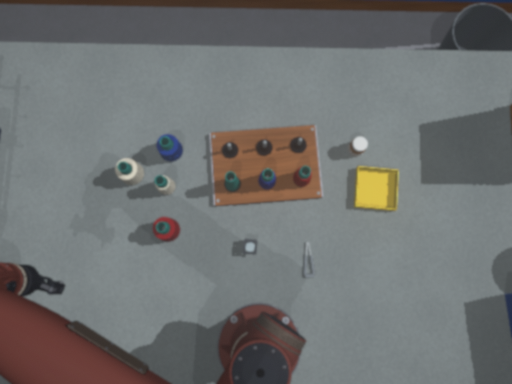

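View pics/wrist0.png

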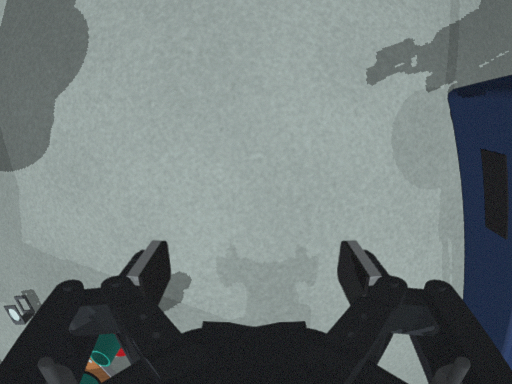

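The scene view shows the creel with front-row tops at red (210,150), blue (246,170) and the empty tube (286,185). The loose cones are red (397,205), part natural (370,245), blue (333,280) and full natural (412,290). The tray is at (160,145) and the jar at (135,165). The top view agrees: tube at (232,182), blue part (267,178), red part (303,175), tray (377,189). Next I'll measure the poses.

```bash
cat > h.py <<'E'
import numpy as np,cv2
def cloud(p):
    Z=p["range_z"];K=p["intrinsics"];v,u=np.mgrid[:Z.shape[0],:Z.shape[1]]
    P=np.stack([(u-K[0,2])/K[0,0]*Z,(v-K[1,2])/K[1,1]*Z,Z],-1)
    W=P@p["T"][:3,:3].T+p["T"][:3,3]; W[Z==0]=np.nan
    return W
def pix(p,X):
    T=p["T"];c=(np.atleast_2d(X)-T[:3,3])@T[:3,:3];K=p["intrinsics"]
    return np.stack([K[0,0]*c[:,0]/c[:,2]+K[0,2],K[1,1]*c[:,1]/c[:,2]+K[1,2]],-1)
NAMES=["empty_tube","red_full","blue_full","natural_full","natural_part","red_part","blue_part","jar","tray","creel"]
E
python3 - <<'E'
from station import ctrl
from h import *
for n in ["scene","top"]:
    p=ctrl.read_camera(n); W=cloud(p)
    for nm in NAMES:
        for d in ctrl.trace(p,nm)[:2]:
            if d["conf"]<0.3: continue
            m=d["mask"]; q=W[m]; q=q[~np.isnan(q[:,0])]
            np.save(f"pics/{n}_{nm}_{int(d['conf']*100)}.npy",q)
            zt=np.nanpercentile(q[:,2],97); r=q[q[:,2]>zt-0.012]
            print(n,nm,round(d["conf"],2),np.round(d["at"],0),m.sum(),"ztop",round(zt,4),"topmean",np.round(r.mean(0),3),"min",np.round(np.percentile(q,2,axis=0),3),"max",np.round(np.percentile(q,98,axis=0),3))
E
```

```text
scene empty_tube 0.98 [205. 284.] 820 ztop 0.1498 topmean [0.499 0.098 0.146] min [0.483 0.082 0.028] max [0.519 0.119 0.15 ]
scene red_full 0.73 [222. 393.] 1332 ztop 0.1235 topmean [0.352 0.297 0.119] min [0.332 0.265 0.015] max [0.384 0.331 0.124]
scene blue_full 0.84 [294. 331.] 1764 ztop 0.1238 topmean [0.607 0.299 0.12 ] min [0.584 0.269 0.01 ] max [0.641 0.334 0.124]
scene natural_full 0.88 [302. 404.] 1926 ztop 0.1241 topmean [0.528 0.42  0.12 ] min [0.509 0.389 0.013] max [0.562 0.454 0.125]
scene natural_part 0.78 [256. 368.] 1106 ztop 0.124 topmean [0.488 0.308 0.12 ] min [0.471 0.286 0.01 ] max [0.513 0.334 0.125]
scene red_part 0.8 [166. 211.] 827 ztop 0.15 topmean [ 0.52  -0.12   0.146] min [ 0.503 -0.137  0.034] max [ 0.545 -0.095  0.151]
scene blue_part 0.64 [186. 245.] 930 ztop 0.1502 topmean [ 0.509 -0.011  0.146] min [ 0.492 -0.034  0.021] max [0.534 0.014 0.151]
scene jar 0.7 [169. 136.] 559 ztop 0.0764 topmean [ 0.625 -0.294  0.074] min [ 0.605 -0.315  0.007] max [ 0.649 -0.273  0.077]
scene tray 0.62 [143. 160.] 1679 ztop 0.0299 topmean [ 0.497 -0.355  0.025] mi
[... 996 characters left out ...]
.124  0.151] min [ 0.493 -0.148  0.023] max [ 0.538 -0.099  0.155]
top blue_part 0.73 [180. 264.] 280 ztop 0.1536 topmean [ 0.508 -0.016  0.151] min [ 0.483 -0.039  0.03 ] max [0.529 0.009 0.155]
top jar 0.7 [146. 356.] 285 ztop 0.0824 topmean [ 0.624 -0.302  0.077] min [ 0.599 -0.321  0.015] max [ 0.644 -0.278  0.083]
top jar 0.42 [175. 300.] 306 ztop 0.1538 topmean [ 0.517 -0.124  0.151] min [ 0.493 -0.146  0.027] max [ 0.538 -0.099  0.155]
top tray 0.87 [189. 377.] 1803 ztop 0.0338 topmean [ 0.493 -0.366  0.03 ] min [ 0.428 -0.428 -0.001] max [ 0.558 -0.298  0.035]
top creel 0.84 [161. 264.] 7106 ztop 0.0337 topmean [ 0.571 -0.01   0.027] min [ 0.443 -0.179  0.014] max [0.681 0.156 0.041]
```

```bash
cat >> h.py <<'E'
from scipy.optimize import least_squares
def rad_tube(h): return 0.024-0.008*h/0.125
def fit_tube(q,base,x0,lo=0.09,hi=0.123,r=rad_tube):
    h=q[:,2]-base; s=q[(h>lo)&(h<hi)&(np.hypot(q[:,0]-x0[0],q[:,1]-x0[1])<0.04)]
    f=lambda c:np.hypot(s[:,0]-c[0],s[:,1]-c[1])-r(s[:,2]-base)
    R=least_squares(f,x0,loss="soft_l1",f_scale=0.0015)
    return R.x,len(s),np.median(np.abs(f(R.x)))
E
python3 - <<'E'
from h import *
C={n:cloud(dict(np.load(f"pics/{n}0.npz"))) .reshape(-1,3) for n in("scene","top")}
for n in C: C[n]=C[n][~np.isnan(C[n][:,0])]
A={"empty_tube":(.497,.095,.026),"blue_part":(.507,-.014,.026),"red_part":(.518,-.122,.026),"red_full":(.35,.294,0),"blue_full":(.606,.296,0),"natural_full":(.526,.417,0),"natural_part":(.487,.305,0)}
for k,(x,y,b) in A.items():
    for n in C:
        c,m,e=fit_tube(C[n],b,[x,y]); print(k,n,np.round(c,4),m,round(e,4))
# pins: steel, z .06-.094
for n in C:
    q=C[n]; q=q[(q[:,2]>.055)&(q[:,2]<.1)&(q[:,0]>.57)&(q[:,0]<.68)&(abs(q[:,1])<.16)]
    for y in(.105,0,-.11):
        s=q[abs(q[:,1]-y)<.03]; print("pin",n,len(s),np.round(s.mean(0),4) if len(s) else "",np.round(s[:,2].max(),3) if len(s) else "")
# board top plane extents
for n in C:
    q=C[n]; q=q[(q[:,2]>.014)&(q[:,2]<.024)&(q[:,0]>.4)&(q[:,0]<.72)&(abs(q[:,1])<.2)]
    print(n,len(q),cv2.minAreaRect((q[:,:2]*1000).astype(np.float32)),q[:,2].mean())
    q=C[n]; t=q[(q[:,0]>.41)&(q[:,0]<.58)&(q[:,1]<-.28)&(q[:,1]>-.45)]
    w=t[(t[:,2]>.02)&(t[:,2]<.036)]; print("tray",cv2.minAreaRect((w[:,:2]*1000).astype(np.float32)), "floor",np.median(t[(abs(t[:,0]-.493)<.04)&(abs(t[:,1]+.362)<.04)][:,2]))
E
```

```text
empty_tube scene [0.4967 0.0969] 252 0.0011
empty_tube top [0.4973 0.093 ] 51 0.001
blue_part scene [ 0.5073 -0.0124] 226 0.0011
blue_part top [ 0.5081 -0.0158] 63 0.0009
red_part scene [ 0.5179 -0.1219] 220 0.0011
red_part top [ 0.5187 -0.125 ] 67 0.0011
red_full scene [0.3478 0.2958] 261 0.0011
red_full top [0.348  0.2917] 89 0.002
blue_full scene [0.6055 0.2985] 333 0.0015
blue_full top [0.6052 0.2944] 109 0.0022
natural_full scene [0.526  0.4202] 373 0.0014
natural_full top [0.5262 0.4153] 115 0.0021
natural_part scene [0.4863 0.3081] 303 0.0012
natural_part top [0.4861 0.3037] 70 0.0013
pin scene 76 [0.6089 0.11   0.0789] 0.097
pin scene 78 [0.6192 0.0008 0.0777] 0.097
pin scene 72 [ 0.6291 -0.1084  0.078 ] 0.096
pin top 23 [0.6047 0.1033 0.0832] 0.1
pin top 24 [ 0.6156 -0.0052  0.0843] 0.099
pin top 20 [ 0.626  -0.1134  0.0822] 0.099
scene 8056 ((561.5296020507812, -7.6858367919921875), (243.59519958496094, 349.2081604003906), 5.598106861114502) 0.019772671705773546
tray ((491.69891357421875, -360.4993896484375), (136.68775939941406, 133.6227569580078), 85.38948059082031) floor 0.003813347474603823
top 4978 ((563.2620239257812, -10.970550537109375), (242.3341522216797, 347.6096496582031), 5.570075511932373) 0.020171215286264966
tray ((494.0372009277344, -363.52813720703125), (132.28854370117188, 131.00820922851562), 85.77313232421875) floor 0.00552598716131758
```

Both cameras agree on heights and x, and differ by about 4 mm in y. I'll average them and check with the wrist camera on the way in.

Request:
arm_command([
  [[0.5,-0.78,0.1,0,0,0],[0.5,-0.78,0.1,0,0,0],[0.5,-0.78,0.1,0,0,0],[0.5,-0.78,0.1,0,0,0],[0.5,-0.78,0.1,0,0,0],[0.5,-0.78,0.1,0,0,0],[0.5,-0.78,0.1,0,0,0],[0.5,-0.78,0.1,0,0,0],[0.5,-0.78,0,0,0,0],[0.5,-0.78,0,0,0,0],[0.5,-0.78,0,0,0,0],[0.5,-0.78,0,0,0,0]],
], hand=0, newtons=40)

```text
time: 2.25
tcp_pos: [0.4356, 0.1914, 0.2636]
tool_rot: [3.141, 0.001, 2.811]
contact_force: [1.1, 0.2, -0.0]
grip_width: 0.0856
```

Request:
arm_command([
  [[0.5,-0.8,0,0,0,0],[0.5,-0.8,0,0,0,0],[0.5,-0.8,0,0,0,0],[0,0,0,0,0,0]],
])

```text
time: 2.58
tcp_pos: [0.4974, 0.0921, 0.2626]
tool_rot: [-3.14, 0.001, 2.806]
contact_force: [0.5, -0.2, 0.8]
grip_width: 0.0851
```

Run:
```python
from station import ctrl
import cv2,numpy as np
o=ctrl.get_obs(); print(np.round(o["tcp_pos"],4),np.round(o["tool_rot"],4),o["time"])
p=ctrl.read_camera("wrist"); np.savez("pics/w1.npz",**{k:p[k] for k in ("img","range_z","intrinsics","T")})
cv2.imwrite("pics/w1.png",p["img"][:,:,::-1]);print(np.round(p["T"],3).tolist())
```

```text
[0.4974 0.0921 0.2626] [-3.1403e+00  9.0000e-04  2.8058e+00] 2.5833
[[0.329, 0.908, 0.261, 0.432], [0.944, -0.316, -0.092, 0.116], [-0.001, 0.276, -0.961, 0.406], [0.0, 0.0, 0.0, 1.0]]
```

View pics/w1.png

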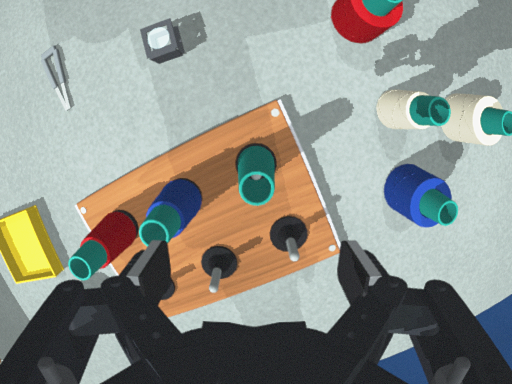

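The wrist view shows the tube rim centred near (255,187), right in front of the fingers. The back pins are at (290,235), (217,265) and one partly behind the left finger. Now I'll fit using the fisheye depth.

```bash
cat >> h.py <<'E'
def fcloud(p):
    Z=p["range_z"];K=p["intrinsics"];v,u=np.mgrid[:Z.shape[0],:Z.shape[1]]
    x=u-K[0,2];y=v-K[1,2];r=np.hypot(x,y)+1e-9;th=r/K[0,0]
    P=np.stack([x/r*np.tan(th)*Z,y/r*np.tan(th)*Z,Z],-1)
    W=P@p["T"][:3,:3].T+p["T"][:3,3]; W[(Z==0)|(th>1.3)]=np.nan
    return W
A={"empty_tube":(.497,.095,.026),"blue_part":(.507,-.014,.026),"red_part":(.518,-.122,.026),"red_full":(.35,.294,0),"blue_full":(.606,.296,0),"natural_full":(.526,.417,0),"natural_part":(.487,.305,0)}
E
python3 - <<'E'
from h import *
p=dict(np.load("pics/w1.npz")); q=fcloud(p).reshape(-1,3); q=q[~np.isnan(q[:,0])]
for k,(x,y,b) in A.items():
    try:
        c,m,e=fit_tube(q,b,[x,y]); s=q[np.hypot(q[:,0]-x,q[:,1]-y)<.025]; print(k,np.round(c,4),m,round(e,4),"ztop",np.round(np.percentile(s[:,2],97),3))
    except Exception as ex: print(k,ex)
for (x,y) in [(.607,.106),(.6172,-.0035),(.6278,-.1125)]:
    s=q[(np.hypot(q[:,0]-x,q[:,1]-y)<.025)&(q[:,2]>.055)&(q[:,2]<.1)]; print("pin",len(s),np.round(s.mean(0),4) if len(s) else"",np.round(s[:,2].max(),3) if len(s) else"")
w=q[(q[:,2]>.02)&(q[:,2]<.036)&(q[:,0]>.41)&(q[:,0]<.58)&(q[:,1]<-.28)&(q[:,1]>-.45)]
if len(w):print("tray",cv2.minAreaRect((w[:,:2]*1000).astype(np.float32)))
E
```

```text
empty_tube [0.4956 0.0955] 544 0.0014 ztop 0.367
blue_part [ 0.5072 -0.0131] 830 0.0012 ztop 0.152
red_part [ 0.5177 -0.1229] 795 0.001 ztop 0.152
red_full [0.3475 0.2943] 310 0.0003 ztop 0.126
blue_full [0.6044 0.2964] 719 0.0012 ztop 0.126
natural_full [0.5252 0.4184] 621 0.0008 ztop 0.126
natural_part [0.4855 0.3055] 779 0.0014 ztop 0.126
pin 182 [0.6025 0.1061 0.0816] 0.098
pin 188 [ 0.6135 -0.0013  0.0808] 0.098
pin 0  
tray ((492.1441650390625, -360.6712341308594), (132.22996520996094, 130.87252807617188), 85.65794372558594)
```

Request:
arm_command([
  [[-0.02,0.08,-0.7,0,0,0],[0,0,-0.8,0,0,0],[0,0,-0.8,0,0,0],[0,0,-0.7,0,0,0],[0,0,-0.4,0,0,0],[0,0,-0.2,0,0,0],[0,0,0,0,0,0],[0,0,0,0,0,0]],
])

```text
time: 3.3
tcp_pos: [0.4942, 0.1008, 0.1202]
tool_rot: [3.141, 0.001, 2.811]
contact_force: [0.6, -0.1, 1.5]
grip_width: 0.085
```

Request:
arm_command([
  [[0,0,0,0,0,0],[0,0,0,0,0,0],[0,0,0,0,0,0],[0,0,0,0,0,0],[0,0,0,0,0,0],[0,0,0,0,0,0],[0,0,0,0,0,0],[0,0,0,0,0,0]],
], hand=1, newtons=40)

```text
time: 3.97
tcp_pos: [0.4946, 0.1002, 0.12]
tool_rot: [3.141, 0.001, 2.811]
contact_force: [-0.1, -0.4, 5.2]
grip_width: 0.0334
```

Request:
arm_command([
  [[0,0,0.2,0,0,0],[0,0,0.4,0,0,0],[0,0,0.7,0,0,0],[0,0,0.9,0,0,0],[0,0,0.9,0,0,0],[0,0,0.9,0,0,0],[0,0,0,0,0,0]],
])

```text
time: 4.55
tcp_pos: [0.4959, 0.1003, 0.2869]
tool_rot: [3.139, 0.009, 2.811]
contact_force: [0.5, -0.3, -0.2]
grip_width: 0.0337
```

Request:
arm_command([
  [[0,-0.5,0,0,0,0],[0,-0.9,0,0,0,0],[0,-0.9,0,0,0,0],[0,-0.9,0,0,0,0],[0,-0.9,0,0,0,0],[0,-0.9,0,0,0,0],[0,-0.9,0,0,0,0],[0,-0.9,0,0,0,0],[0,-0.9,0,0,0,0],[0,-0.9,0,0,0,0],[0,-0.9,0,0,0,0],[0,-0.9,0,0,0,0]],
])

```text
time: 5.55
tcp_pos: [0.4936, -0.3173, 0.2793]
tool_rot: [3.141, -0.0, 2.811]
contact_force: [0.3, 0.7, -0.6]
grip_width: 0.0336
```

Request:
arm_command([
  [[0,-0.9,-0.2,0,0,0],[0,-0.3,-0.6,0,0,0],[0,0,-0.8,0,0,0],[0,0,-0.8,0,0,0],[0,0,-0.6,0,0,0],[0,0,-0.4,0,0,0],[0,0,0,0,0,0],[0,0,0,0,0,0],[0,0,0,0,0,0]],
])

```text
time: 6.3
tcp_pos: [0.4945, -0.3641, 0.145]
tool_rot: [-3.141, 0.001, 2.811]
contact_force: [-0.1, 0.3, 0.7]
grip_width: 0.0335
```

Run:
```python
from station import ctrl
import cv2,numpy as np
o=ctrl.get_obs(); print(np.round(o["tcp_pos"],4),np.round(o["joint_pos"],2),o["time"])
p=ctrl.read_camera("wrist"); cv2.imwrite("pics/w2.png",p["img"][:,:,::-1])
p=ctrl.read_camera("scene"); cv2.imwrite("pics/s2.png",p["img"][:,:,::-1])
```

```text
[ 0.4945 -0.3641  0.145 ] [-0.85  0.15 -0.01  1.41  0.   -0.52] 6.3
```

View pics/s2.png

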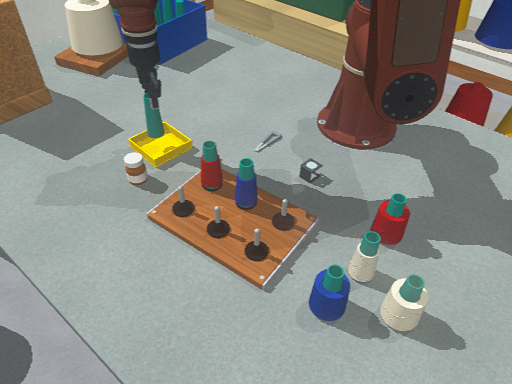

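The scene view shows the tube hanging upright over the tray at (153,115), with the red and blue part cones undisturbed. I'll lower the last 46 mm.

Request:
arm_command([
  [[0,0,-0.4,0,0,0],[0,0,-0.3,0,0,0],[0,0,-0.2,0,0,0],[0,0,-0.15,0,0,0],[0,0,-0.1,0,0,0],[0,0,0,0,0,0],[0,0,0,0,0,0],[0,0,0,0,0,0]],
])

```text
time: 7.07
tcp_pos: [0.4944, -0.3639, 0.0981]
tool_rot: [-3.141, 0.001, 2.811]
contact_force: [-0.5, 1.6, 4.3]
grip_width: 0.0333
```

Request:
arm_command([
  [[0,0,0,0,0,0],[0,0,0,0,0,0],[0,0,0,0,0,0],[0,0,0,0,0,0],[0,0,0,0,0,0],[0,0,0.3,0,0,0],[0,0,0.6,0,0,0],[0,0,0.9,0,0,0],[0,0,0.9,0,0,0],[0,0,0.9,0,0,0],[0,0,0.6,0,0,0],[0,0,0,0,0,0]],
], hand=0)

```text
time: 8.07
tcp_pos: [0.4954, -0.3651, 0.273]
tool_rot: [-3.137, 0.008, 2.811]
contact_force: [0.6, -0.2, 0.7]
grip_width: 0.0852
```

```bash
cat > snap.py <<'E'
import sys
from station import ctrl
from h import *
o=ctrl.get_obs(); print(np.round(o["tcp_pos"],4),o["time"],round(o["grip_width"],4))
for n in sys.argv[2:]:
    p=ctrl.read_camera(n); np.savez(f"pics/{n}_{sys.argv[1]}.npz",**{k:p[k] for k in ("img","range_z","intrinsics","T")})
    cv2.imwrite(f"pics/{n}_{sys.argv[1]}.png",p["img"][:,:,::-1])
E
python3 snap.py 3 wrist
```

```text
[ 0.4954 -0.3651  0.273 ] 8.0667 0.0852
```

View pics/wrist_3.png

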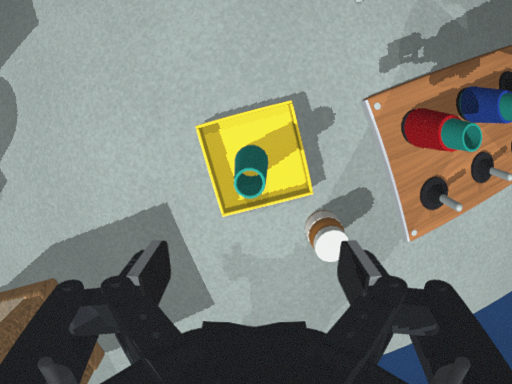

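The tube stands upright in the tray, seen at (250,175), and the jar is untouched at (328,240). Next is the part-used natural cone.

Request:
arm_command([
  [[0,0.6,0,0,0,0],[0,0.95,0,0,0,0],[0,0.95,0,0,0,0],[0,0.95,0,0,0,0],[0,0.95,0,0,0,0],[0,0.95,0,0,0,0],[0,0.95,0,0,0,0],[0,0.95,0,0,0,0],[0,0.95,0,0,0,0],[0,0.95,0,0,0,0],[0,0.95,0,0,0,0],[0,0.95,0,0,0,0]],
])

```text
time: 9.12
tcp_pos: [0.4933, 0.0802, 0.2647]
tool_rot: [-3.141, -0.001, 2.811]
contact_force: [0.4, 0.0, -0.2]
grip_width: 0.0853
```

Request:
arm_command([
  [[-0.04,0.95,0,0,0,0],[-0.04,0.95,0,0,0,0],[-0.04,0.95,0,0,0,0],[-0.04,0.95,0,0,0,0],[-0.04,0.95,0,0,0,0],[0,0.5,0,0,0,0],[0,0.2,0,0,0,0],[0,0,0,0,0,0],[0,0,0,0,0,0],[0,0,0,0,0,0]],
])

```text
time: 9.95
tcp_pos: [0.4862, 0.2951, 0.2652]
tool_rot: [-3.141, -0.0, 2.81]
contact_force: [1.1, 0.0, 0.7]
grip_width: 0.0853
```

```bash
python3 snap.py 4 wrist
python3 - <<'E'
from h import *
p=dict(np.load("pics/wrist_4.npz")); q=fcloud(p).reshape(-1,3); q=q[~np.isnan(q[:,0])]
for k in ("natural_part","natural_full","blue_full","red_full"):
    x,y,b=A[k]; c,m,e=fit_tube(q,b,[x,y]); print(k,np.round(c,4),m,round(e,4))
E
```

```text
[0.4862 0.2951 0.2652] 9.95 0.0853
natural_part [0.4849 0.3065] 399 0.0013
natural_full [0.5246 0.4181] 701 0.0014
blue_full [0.6038 0.2976] 721 0.0014
red_full [0.3489 0.2948] 458 0.0015
```

Request:
arm_command([
  [[0,0.27,-0.6,0,0,0],[0,0,-0.8,0,0,0],[0,0,-0.8,0,0,0],[0,0,-0.8,0,0,0],[0,0,-0.7,0,0,0],[0,0,-0.4,0,0,0],[0,0,-0.2,0,0,0],[0,0,0,0,0,0],[0,0,0,0,0,0],[0,0,0,0,0,0]],
])

```text
time: 10.83
tcp_pos: [0.4873, 0.3071, 0.0952]
tool_rot: [3.14, 0.002, 2.81]
contact_force: [0.5, -0.1, 0.1]
grip_width: 0.0854
```

Request:
arm_command([
  [[0,0,0,0,0,0],[0,0,0,0,0,0],[0,0,0,0,0,0],[0,0,0,0,0,0],[0,0,0,0,0,0],[0,0,0,0,0,0],[0,0,0,0,0,0],[0,0,0,0,0,0]],
], hand=1, newtons=60)

```text
time: 11.5
tcp_pos: [0.4864, 0.3072, 0.0939]
tool_rot: [3.141, 0.001, 2.811]
contact_force: [-0.9, 0.1, 5.7]
grip_width: 0.0324
```

Request:
arm_command([
  [[0,0,0.2,0,0,0],[0,0,0.5,0,0,0],[0,0,0.8,0,0,0],[0,0,0.9,0,0,0],[0,0,0.7,0,0,0],[0.03,-0.4,0.3,0,0,0],[0.04,-0.8,0,0,0,0],[0.04,-0.8,0,0,0,0],[0.04,-0.9,0,0,0,0],[0.04,-0.9,0,0,0,0],[0.04,-0.8,0,0,0,0],[0.04,-0.5,0,0,0,0]],
])

```text
time: 12.5
tcp_pos: [0.4965, 0.1005, 0.2294]
tool_rot: [-3.141, -0.0, 2.809]
contact_force: [0.2, -0.7, -0.8]
grip_width: 0.0328
```

Request:
arm_command([
  [[0,-0.18,0,0,0,0],[0,0,0,0,0,0],[0,0,0,0,0,0],[0,0,0,0,0,0]],
])

```text
time: 12.83
tcp_pos: [0.4967, 0.097, 0.2293]
tool_rot: [3.141, -0.0, 2.812]
contact_force: [0.5, -0.4, -2.0]
grip_width: 0.0329
```

```bash
python3 snap.py 5 wrist scene
```

```text
[0.4967 0.097  0.2293] 12.8333 0.0329
```

View pics/wrist_5.png

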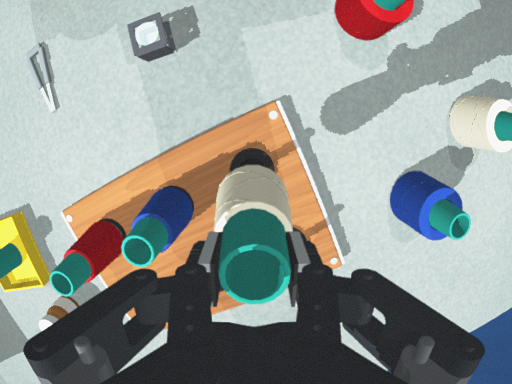

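View pics/scene_5.png

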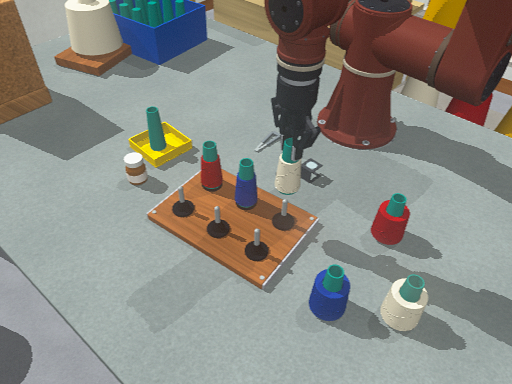

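The cone hangs straight between the pads, with its foot over the freed pin. I'll lower it gently.

Request:
arm_command([
  [[0,0,-0.3,0,0,0],[0,0,-0.4,0,0,0],[0,0,-0.4,0,0,0],[0,0,-0.4,0,0,0],[0,0,-0.4,0,0,0],[0,0,-0.3,0,0,0],[0,0,-0.2,0,0,0],[0,0,-0.15,0,0,0],[0,0,-0.1,0,0,0],[0,0,-0.05,0,0,0],[0,0,0,0,0,0],[0,0,0,0,0,0]],
])

```text
time: 13.93
tcp_pos: [0.4972, 0.0959, 0.1219]
tool_rot: [3.141, 0.001, 2.811]
contact_force: [-0.1, 0.9, -1.5]
grip_width: 0.0329
```

Request:
arm_command([
  [[0,0,-0.05,0,0,0],[0,0,-0.02,0,0,0],[0,0,0,0,0,0],[0,0,0,0,0,0]],
])

```text
time: 14.27
tcp_pos: [0.4978, 0.0957, 0.1199]
tool_rot: [3.141, 0.002, 2.811]
contact_force: [0.0, -0.4, 5.1]
grip_width: 0.0324
```

Request:
arm_command([
  [[0,0,0,0,0,0],[0,0,0,0,0,0],[0,0,0,0,0,0],[0,0,0,0,0,0],[0,0,0,0,0,0],[0,0,0.3,0,0,0],[0,0,0.6,0,0,0],[0,0,0.9,0,0,0],[0,0,0.9,0,0,0],[0,0,0.6,0,0,0],[0,0,0,0,0,0]],
], hand=0)

```text
time: 15.18
tcp_pos: [0.4989, 0.0958, 0.2573]
tool_rot: [3.139, 0.008, 2.811]
contact_force: [0.2, -0.4, 0.1]
grip_width: 0.0857
```

```bash
python3 snap.py 6 wrist
python3 - <<'E'
from h import *
p=dict(np.load("pics/wrist_6.npz")); q=fcloud(p).reshape(-1,3); q=q[~np.isnan(q[:,0])]
for k in ("empty_tube","blue_part","red_part"):
    x,y,b=A[k]; c,m,e=fit_tube(q,b,[x,y]); s=q[(np.hypot(q[:,0]-c[0],q[:,1]-c[1])<.02)&(q[:,2]<.2)]; print(k,np.round(c,4),m,round(e,4),np.percentile(s[:,2],97))
E
```

```text
[0.4989 0.0958 0.2573] 15.1833 0.0857
empty_tube [0.4967 0.095 ] 576 0.0014 0.15280415802029915
blue_part [ 0.5072 -0.013 ] 866 0.0014 0.15249825661145885
red_part [ 0.5177 -0.1229] 797 0.001 0.15247961138469598
```

View pics/wrist_6.png

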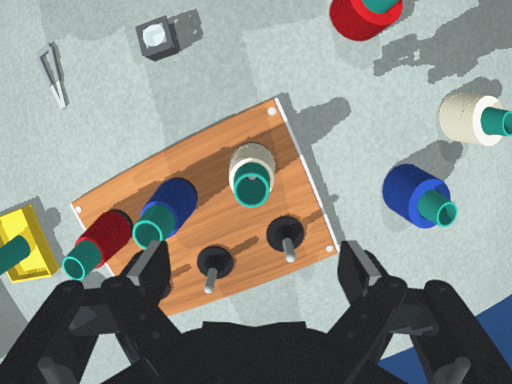

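The natural part cone is seated: its rim is at 0.153, the same as the neighbours. Next is the full red cone.

Request:
arm_command([
  [[-0.45,0.6,0,0,0,0],[-0.55,0.73,0,0,0,0],[-0.55,0.73,0,0,0,0],[-0.55,0.73,0,0,0,0],[-0.55,0.73,0,0,0,0],[-0.55,0.73,0,0,0,0],[-0.55,0.71,0,0,0,0],[0,0,-0.3,0,0,0],[0,0,0,0,0,0],[0,0,0,0,0,0],[0,0,0,0,0,0]],
])

```text
time: 16.15
tcp_pos: [0.3472, 0.2936, 0.2384]
tool_rot: [-3.141, -0.0, 2.81]
contact_force: [0.2, -0.0, -0.1]
grip_width: 0.0858
```

```bash
python3 snap.py 7 wrist
python3 - <<'E'
from h import *
p=dict(np.load("pics/wrist_7.npz")); q=fcloud(p).reshape(-1,3); q=q[~np.isnan(q[:,0])]
for k in ("natural_full","blue_full","red_full"):
    x,y,b=A[k]; c,m,e=fit_tube(q,b,[x,y]); print(k,np.round(c,4),m,round(e,4))
E
```

```text
[0.3472 0.2936 0.2384] 16.15 0.0858
natural_full [0.5255 0.4189] 165 0.0003
blue_full [0.606 0.296] 0 nan
red_full [0.3466 0.2945] 531 0.0014
  return _methods._mean(a, axis=axis, dtype=dtype,
  ret = ret.dtype.type(ret / rcount)
```

Already aligned within 1 mm. I'll go down 0.144 m (3.6 units).

Request:
arm_command([
  [[0,0,-0.5,0,0,0],[0,0,-0.7,0,0,0],[0,0,-0.8,0,0,0],[0,0,-0.7,0,0,0],[0,0,-0.5,0,0,0],[0,0,-0.3,0,0,0],[0,0,-0.1,0,0,0],[0,0,0,0,0,0],[0,0,0,0,0,0],[0,0,0,0,0,0]],
])

```text
time: 17.03
tcp_pos: [0.348, 0.2946, 0.0961]
tool_rot: [3.14, 0.002, 2.81]
contact_force: [0.1, -0.6, 0.4]
grip_width: 0.0854
```

Request:
arm_command([
  [[0,0,0,0,0,0],[0,0,0,0,0,0],[0,0,0,0,0,0],[0,0,0,0,0,0],[0,0,0,0,0,0],[0,0,0,0,0,0],[0,0,0,0,0,0],[0,0,0,0,0,0]],
], hand=1, newtons=70)

```text
time: 17.7
tcp_pos: [0.3472, 0.2944, 0.0951]
tool_rot: [3.141, 0.001, 2.811]
contact_force: [-0.3, -1.4, 5.0]
grip_width: 0.0322
```

Request:
arm_command([
  [[0,0,0.2,0,0,0],[0,0,0.5,0,0,0],[0,0,0.8,0,0,0],[0,0,0.9,0,0,0],[0,0,0.9,0,0,0],[0,0,0.8,0,0,0],[0,0,0.4,0,0,0],[0,0,0,0,0,0]],
])

```text
time: 18.37
tcp_pos: [0.3481, 0.2949, 0.2788]
tool_rot: [3.138, 0.004, 2.811]
contact_force: [1.2, 0.3, -2.1]
grip_width: 0.0318
```

Request:
arm_command([
  [[0.3,-0.4,0,0,0,0],[0.5,-0.73,0,0,0,0],[0.5,-0.73,0,0,0,0],[0.5,-0.73,0,0,0,0],[0.5,-0.73,0,0,0,0],[0.5,-0.73,0,0,0,0],[0.5,-0.73,0,0,0,0],[0.5,-0.73,0,0,0,0],[0.5,-0.73,0,0,0,0],[0.5,-0.73,0,0,0,0],[0.5,-0.73,0,0,0,0],[0.5,-0.73,0,0,0,0]],
])

```text
time: 19.37
tcp_pos: [0.5791, -0.0444, 0.2731]
tool_rot: [3.141, -0.002, 2.811]
contact_force: [0.6, 0.2, -1.1]
grip_width: 0.0316
```

Request:
arm_command([
  [[0.5,-0.73,0,0,0,0],[0.5,-0.73,0,0,0,0],[0.2,-0.28,0,0,0,0],[0,0,0,0,0,0],[0,0,0,0,0,0],[0,0,0,0,0,0]],
])

```text
time: 19.87
tcp_pos: [0.6263, -0.1116, 0.2739]
tool_rot: [3.141, -0.002, 2.811]
contact_force: [-0.4, 0.5, -0.5]
grip_width: 0.0316
```

```bash
python3 snap.py 8 wrist scene
```

```text
[ 0.6263 -0.1116  0.2739] 19.8667 0.0316
```

View pics/wrist_8.png

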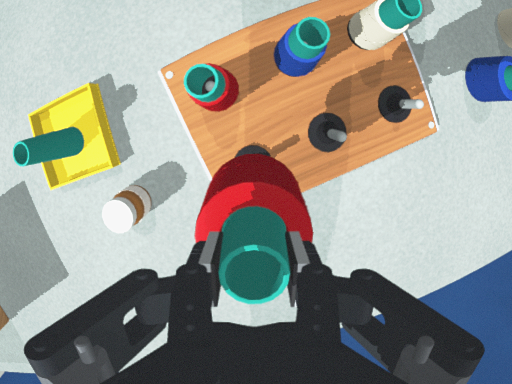

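View pics/scene_8.png

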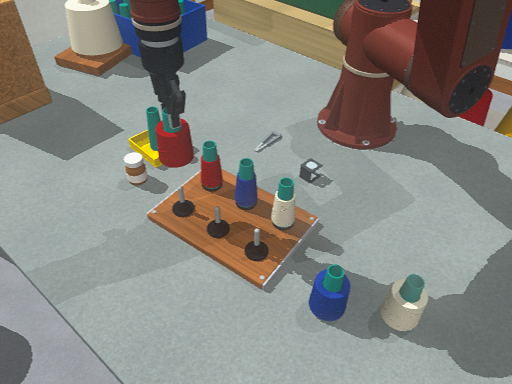

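Run:
```python
from h import *
for i,t in ((5,(.4967,.097,.2293)),(8,(.6263,-.1116,.2739))):
    p=dict(np.load(f"pics/wrist_{i}.npz")); q=fcloud(p); im=p["img"].astype(int)
    teal=(im[...,1]>im[...,0]+50)
    s=q[teal&(np.hypot(q[...,0]-t[0],q[...,1]-t[1])<.03)]
    s=s[~np.isnan(s[:,0])]; print(i,len(s),np.percentile(s[:,2],[50,90,97,99])-t[2])
    top=s[s[:,2]>np.percentile(s[:,2],97)-.004]; print("rim ctr",cv2.minEnclosingCircle((top[:,:2]*1000).astype(np.float32)), np.round(top.mean(0),4))
```

```text
5 5541 [0.01949644 0.03200443 0.03262516 0.03297459]
rim ctr ((496.5276794433594, 98.0425796508789), 16.42795753479004) [0.4951 0.0985 0.2608]
8 5671 [0.01693819 0.03061408 0.03120788 0.03161239]
rim ctr ((626.8037109375, -111.05815124511719), 16.32132339477539) [ 0.6253 -0.1106  0.304 ]
```

No slip: the rim height above the TCP matches the grasp. I'll lower it 0.150 m.

Request:
arm_command([
  [[0.03,-0.02,-0.3,0,0,0],[0,0,-0.5,0,0,0],[0,0,-0.5,0,0,0],[0,0,-0.5,0,0,0],[0,0,-0.5,0,0,0],[0,0,-0.4,0,0,0],[0,0,-0.4,0,0,0],[0,0,-0.3,0,0,0],[0,0,-0.2,0,0,0],[0,0,-0.1,0,0,0],[0,0,0,0,0,0],[0,0,0,0,0,0]],
])

```text
time: 20.97
tcp_pos: [0.6283, -0.1133, 0.1271]
tool_rot: [3.142, 0.001, 2.811]
contact_force: [0.3, -0.2, -1.4]
grip_width: 0.0324
```

Request:
arm_command([
  [[0,0,-0.08,0,0,0],[0,0,-0.06,0,0,0],[0,0,-0.04,0,0,0],[0,0,0,0,0,0],[0,0,0,0,0,0]],
])

```text
time: 21.38
tcp_pos: [0.6291, -0.1137, 0.1211]
tool_rot: [-3.142, 0.003, 2.811]
contact_force: [-0.8, 0.1, 6.1]
grip_width: 0.0318
```

Request:
arm_command([
  [[0,0,0,0,0,0],[0,0,0,0,0,0],[0,0,0,0,0,0],[0,0,0,0,0,0],[0,0,0,0,0,0],[0,0,0.3,0,0,0],[0,0,0.6,0,0,0],[0,0,0.9,0,0,0],[0,0,0.9,0,0,0],[0,0,0.6,0,0,0],[0,0,0,0,0,0]],
], hand=0)

```text
time: 22.3
tcp_pos: [0.63, -0.1141, 0.2591]
tool_rot: [-3.141, 0.009, 2.811]
contact_force: [0.3, 0.0, 0.9]
grip_width: 0.0854
```

```bash
python3 snap.py 9 wrist
python3 - <<'E'
from h import *
p=dict(np.load("pics/wrist_9.npz")); q=fcloud(p).reshape(-1,3); q=q[~np.isnan(q[:,0])]
for k,(x,y,b) in dict(rf=(.6278,-.1125,.026),bp=A["blue_part"],rp=A["red_part"]).items():
    c,m,e=fit_tube(q,b,[x,y]); s=q[(np.hypot(q[:,0]-c[0],q[:,1]-c[1])<.02)&(q[:,2]<.2)]; print(k,np.round(c,4),m,round(e,4),np.percentile(s[:,2],97))
E
```

```text
[ 0.63   -0.1141  0.2591] 22.3 0.0854
rf [ 0.629  -0.1136] 579 0.0014 0.15284986354915836
bp [ 0.508  -0.0153] 759 0.0015 0.15287140593470186
rp [ 0.5189 -0.123 ] 493 0.0015 0.15293783608916478
```

View pics/wrist_9.png

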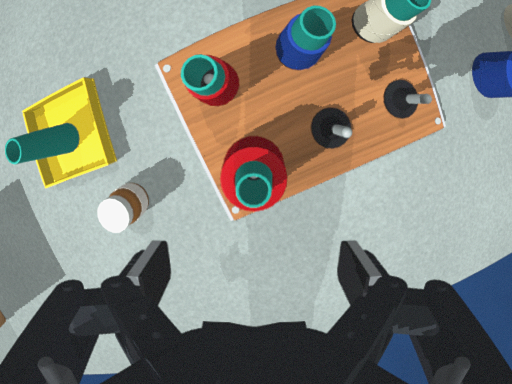

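Full red is seated behind the part red, with its rim at (254,188) and a height of 0.153. Next is the full blue cone.

Request:
arm_command([
  [[-0.05,0.5,0,0,0,0],[-0.05,0.9,0,0,0,0],[-0.05,0.9,0,0,0,0],[-0.05,0.9,0,0,0,0],[-0.05,0.9,0,0,0,0],[-0.05,0.9,0,0,0,0],[-0.05,0.9,0,0,0,0],[-0.05,0.9,0,0,0,0],[-0.05,0.9,0,0,0,0],[-0.05,0.9,0,0,0,0],[-0.05,0.9,0,0,0,0],[-0.05,0.7,0,0,0,0]],
])

```text
time: 23.35
tcp_pos: [0.603, 0.2973, 0.2504]
tool_rot: [-3.141, -0.001, 2.812]
contact_force: [-0.2, -1.0, -0.2]
grip_width: 0.0859
```

Request:
arm_command([
  [[0,0,-0.3,0,0,0],[0,0,0,0,0,0],[0,0,0,0,0,0],[0,0,0,0,0,0]],
])

```text
time: 23.68
tcp_pos: [0.604, 0.2938, 0.2392]
tool_rot: [-3.141, -0.001, 2.81]
contact_force: [0.4, -0.1, 0.0]
grip_width: 0.0853
```

```bash
python3 snap.py 10 wrist
python3 - <<'E'
from h import *
p=dict(np.load("pics/wrist_10.npz")); q=fcloud(p).reshape(-1,3); q=q[~np.isnan(q[:,0])]
for k in ("natural_full","blue_full"):
    x,y,b=A[k]; c,m,e=fit_tube(q,b,[x,y]); print(k,np.round(c,4),m,round(e,4))
E
```

```text
[0.604  0.2938 0.2392] 23.6833 0.0853
natural_full [0.5257 0.4177] 740 0.0015
blue_full [0.6039 0.2973] 526 0.0014
```

Request:
arm_command([
  [[0.01,0.07,-0.5,0,0,0],[0,0,-0.7,0,0,0],[0,0,-0.8,0,0,0],[0,0,-0.7,0,0,0],[0,0,-0.5,0,0,0],[0,0,-0.3,0,0,0],[0,0,-0.1,0,0,0],[0,0,0,0,0,0],[0,0,0,0,0,0],[0,0,0,0,0,0]],
])

```text
time: 24.57
tcp_pos: [0.6057, 0.2976, 0.0975]
tool_rot: [3.14, 0.002, 2.811]
contact_force: [-0.5, -0.4, -0.3]
grip_width: 0.0856
```

Request:
arm_command([
  [[0,0,0,0,0,0],[0,0,0,0,0,0],[0,0,0,0,0,0],[0,0,0,0,0,0],[0,0,0,0,0,0],[0,0,0,0,0,0],[0,0,0,0,0,0],[0,0,0,0,0,0]],
], hand=1, newtons=70)

```text
time: 25.23
tcp_pos: [0.6048, 0.2976, 0.0959]
tool_rot: [3.141, 0.001, 2.811]
contact_force: [-0.2, -0.6, 5.7]
grip_width: 0.0323
```

Request:
arm_command([
  [[0,0,0.2,0,0,0],[0,0,0.5,0,0,0],[0,0,0.8,0,0,0],[0,0,0.9,0,0,0],[0,0,0.9,0,0,0],[0.03,-0.3,0.5,0,0,0],[0.04,-0.7,0.2,0,0,0],[0.04,-0.9,0,0,0,0],[0.04,-0.9,0,0,0,0],[0.04,-0.9,0,0,0,0],[0.04,-0.9,0,0,0,0],[0.04,-0.9,0,0,0,0]],
])

```text
time: 26.23
tcp_pos: [0.6147, 0.0759, 0.2551]
tool_rot: [-3.141, -0.001, 2.811]
contact_force: [1.6, -0.0, -0.6]
grip_width: 0.0322
```

Request:
arm_command([
  [[0.04,-0.9,0,0,0,0],[0,-0.7,0,0,0,0],[0,-0.4,0,0,0,0],[0,0,0,0,0,0],[0,0,0,0,0,0],[0,0,0,0,0,0]],
])

```text
time: 26.73
tcp_pos: [0.6167, -0.0018, 0.2552]
tool_rot: [3.141, -0.001, 2.811]
contact_force: [0.3, -0.5, -1.7]
grip_width: 0.0324
```

```bash
cat > rim.py <<'E'
import sys
from h import *
p=dict(np.load(f"pics/wrist_{sys.argv[1]}.npz")); t=list(map(float,sys.argv[2:5])); q=fcloud(p); im=p["img"].astype(int)
s=q[(im[...,1]>im[...,0]+50)&(np.hypot(q[...,0]-t[0],q[...,1]-t[1])<.03)]; s=s[~np.isnan(s[:,0])]; z=np.percentile(s[:,2],97); print("rim over TCP",z-t[2])
top=s[s[:,2]>z-.004]; print(cv2.minEnclosingCircle((top[:,:2]*1000).astype(np.float32)))
E
python3 snap.py 11 wrist scene
```

```text
[ 0.6167 -0.0018  0.2552] 26.7333 0.0324
```

View pics/wrist_11.png

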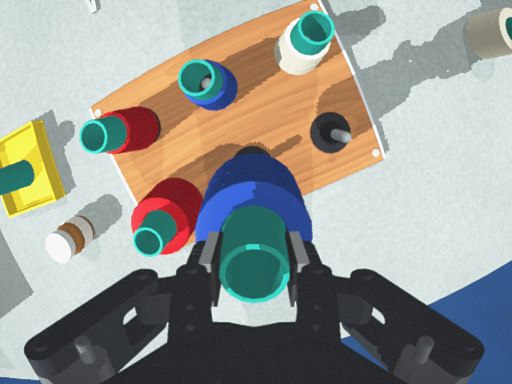

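Request:
arm_command([
  [[0.01,-0.04,-0.3,0,0,0],[0,0,-0.4,0,0,0],[0,0,-0.5,0,0,0],[0,0,-0.5,0,0,0],[0,0,-0.4,0,0,0],[0,0,-0.4,0,0,0],[0,0,-0.3,0,0,0],[0,0,-0.2,0,0,0],[0,0,-0.15,0,0,0],[0,0,-0.05,0,0,0],[0,0,0,0,0,0],[0,0,0,0,0,0]],
])

```text
time: 27.83
tcp_pos: [0.6177, -0.0041, 0.1281]
tool_rot: [3.141, 0.001, 2.811]
contact_force: [-0.4, -0.4, -1.2]
grip_width: 0.0317
```

Request:
arm_command([
  [[0,0,-0.08,0,0,0],[0,0,-0.06,0,0,0],[0,0,-0.04,0,0,0],[0,0,0,0,0,0],[0,0,0,0,0,0]],
])

```text
time: 28.25
tcp_pos: [0.6183, -0.0044, 0.1219]
tool_rot: [3.141, 0.003, 2.811]
contact_force: [-0.3, 0.8, 6.4]
grip_width: 0.032
```

Request:
arm_command([
  [[0,0,0,0,0,0],[0,0,0,0,0,0],[0,0,0,0,0,0],[0,0,0,0,0,0],[0,0,0,0,0,0],[0,0,0.3,0,0,0],[0,0,0.6,0,0,0],[0,0,0.9,0,0,0],[0,0,0.9,0,0,0],[0,0,0.6,0,0,0],[0,0,0,0,0,0]],
], hand=0)

```text
time: 29.17
tcp_pos: [0.6193, -0.0045, 0.2597]
tool_rot: [3.14, 0.009, 2.811]
contact_force: [-0.1, -0.2, 0.2]
grip_width: 0.0854
```

```bash
python3 snap.py 12 wrist
python3 - <<'E'
from h import *
p=dict(np.load("pics/wrist_12.npz")); q=fcloud(p).reshape(-1,3); q=q[~np.isnan(q[:,0])]
for k,(x,y,b) in dict(rf=(.6278,-.1125,.026),bf=(.6172,-.0035,.026),bp=A["blue_part"],rp=A["red_part"],np_=A["empty_tube"]).items():
    c,m,e=fit_tube(q,b,[x,y]); s=q[(np.hypot(q[:,0]-c[0],q[:,1]-c[1])<.02)&(q[:,2]<.2)]; print(k,np.round(c,4),m,round(e,4),np.percentile(s[:,2],97))
E
```

```text
[ 0.6193 -0.0045  0.2597] 29.1667 0.0854
rf [ 0.63   -0.1128] 839 0.0012 0.1523837100258669
bf [ 0.6177 -0.0047] 576 0.0014 0.1528883062047128
bp [ 0.5083 -0.0135] 496 0.0015 0.15282584560405682
rp [ 0.5183 -0.1225] 918 0.0014 0.15259694832049486
np_ [0.4985 0.0936] 740 0.0015 0.15290657045421643
```

Full blue is seated (rim 0.153). Last is the full natural cone.

Request:
arm_command([
  [[-0.11,0.5,0,0,0,0],[-0.2,0.92,0,0,0,0],[-0.2,0.92,0,0,0,0],[-0.2,0.92,0,0,0,0],[-0.2,0.92,0,0,0,0],[-0.2,0.92,0,0,0,0],[-0.2,0.92,0,0,0,0],[-0.2,0.92,0,0,0,0],[-0.2,0.92,0,0,0,0],[-0.2,0.92,0,0,0,0],[-0.2,0.92,0,0,0,0],[-0.2,0.86,0,0,0,0]],
])

```text
time: 30.22
tcp_pos: [0.5237, 0.4202, 0.2512]
tool_rot: [-3.141, -0.001, 2.811]
contact_force: [1.0, -1.0, -0.4]
grip_width: 0.0857
```

Request:
arm_command([
  [[0,0,-0.3,0,0,0],[0,0,0,0,0,0],[0,0,0,0,0,0],[0,0,0,0,0,0]],
])

```text
time: 30.55
tcp_pos: [0.525, 0.4173, 0.24]
tool_rot: [-3.141, -0.0, 2.81]
contact_force: [-0.2, -0.4, -0.0]
grip_width: 0.0852
```

```bash
python3 snap.py 13 wrist
python3 - <<'E'
from h import *
p=dict(np.load("pics/wrist_13.npz")); q=fcloud(p).reshape(-1,3); q=q[~np.isnan(q[:,0])]
for k in ("natural_full",):
    x,y,b=A[k]; c,m,e=fit_tube(q,b,[x,y]); print(k,np.round(c,4),m,round(e,4))
E
```

```text
[0.525  0.4173 0.24  ] 30.55 0.0852
natural_full [0.5245 0.4191] 539 0.0014
```

Request:
arm_command([
  [[0,0.02,-0.5,0,0,0],[0,0,-0.7,0,0,0],[0,0,-0.8,0,0,0],[0,0,-0.7,0,0,0],[0,0,-0.5,0,0,0],[0,0,-0.3,0,0,0],[0,0,-0.1,0,0,0],[0,0,0,0,0,0],[0,0,0,0,0,0],[0,0,0,0,0,0]],
])

```text
time: 31.43
tcp_pos: [0.526, 0.4195, 0.0983]
tool_rot: [3.139, 0.002, 2.81]
contact_force: [0.1, 0.1, 0.5]
grip_width: 0.0857
```

Request:
arm_command([
  [[0,0,0,0,0,0],[0,0,0,0,0,0],[0,0,0,0,0,0],[0,0,0,0,0,0],[0,0,0,0,0,0],[0,0,0,0,0,0],[0,0,0,0,0,0],[0,0,0,0,0,0]],
], hand=1, newtons=70)

```text
time: 32.1
tcp_pos: [0.5252, 0.4193, 0.0967]
tool_rot: [3.141, 0.001, 2.811]
contact_force: [-0.2, -0.2, 4.9]
grip_width: 0.0317
```

Request:
arm_command([
  [[0,0,0.2,0,0,0],[0,0,0.5,0,0,0],[0,0,0.8,0,0,0],[0,0,0.9,0,0,0],[0,0,0.9,0,0,0],[0.1,-0.3,0.5,0,0,0],[0.2,-0.7,0.2,0,0,0],[0.23,-0.9,0,0,0,0],[0.23,-0.9,0,0,0,0],[0.23,-0.9,0,0,0,0],[0.23,-0.9,0,0,0,0],[0.23,-0.9,0,0,0,0]],
])

```text
time: 33.1
tcp_pos: [0.5827, 0.1974, 0.256]
tool_rot: [-3.141, -0.001, 2.811]
contact_force: [0.8, 0.1, -0.8]
grip_width: 0.0318
```

Request:
arm_command([
  [[0.23,-0.9,0,0,0,0],[0.23,-0.8,0,0,0,0],[0.13,-0.6,0,0,0,0],[0,0,0,0,0,0],[0,0,0,0,0,0],[0,0,0,0,0,0]],
])

```text
time: 33.6
tcp_pos: [0.6061, 0.1075, 0.256]
tool_rot: [3.141, -0.001, 2.811]
contact_force: [-0.0, 0.3, -0.6]
grip_width: 0.0321
```

```bash
python3 snap.py 14 wrist
```

```text
[0.6061 0.1075 0.256 ] 33.6 0.0321
```

View pics/wrist_14.png

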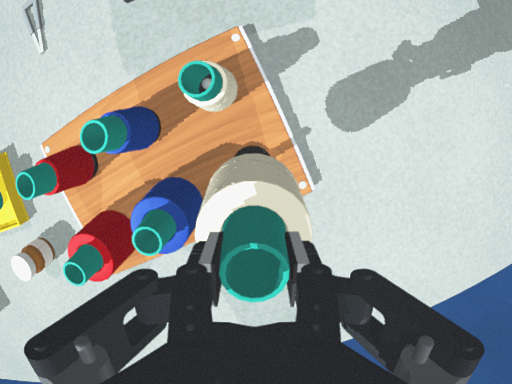

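Request:
arm_command([
  [[0,-0.02,-0.3,0,0,0],[0,0,-0.4,0,0,0],[0,0,-0.5,0,0,0],[0,0,-0.5,0,0,0],[0,0,-0.4,0,0,0],[0,0,-0.4,0,0,0],[0,0,-0.3,0,0,0],[0,0,-0.2,0,0,0],[0,0,-0.15,0,0,0],[0,0,-0.05,0,0,0],[0,0,0,0,0,0],[0,0,0,0,0,0]],
])

```text
time: 34.65
tcp_pos: [0.6069, 0.1063, 0.129]
tool_rot: [3.141, 0.001, 2.811]
contact_force: [1.0, -0.4, -1.9]
grip_width: 0.0319
```

Request:
arm_command([
  [[0,0,-0.07,0,0,0],[0,0,-0.05,0,0,0],[0,0,-0.04,0,0,0],[0,0,0,0,0,0],[0,0,0,0,0,0]],
])

```text
time: 35.07
tcp_pos: [0.6071, 0.1062, 0.1227]
tool_rot: [3.141, 0.002, 2.811]
contact_force: [-0.1, -0.5, 4.2]
grip_width: 0.0319
```

Request:
arm_command([
  [[0,0,0,0,0,0],[0,0,0,0,0,0],[0,0,0,0,0,0],[0,0,0,0,0,0],[0,0,0,0,0,0],[0,0,0.3,0,0,0],[0,0,0.6,0,0,0],[0,0,0.9,0,0,0],[0,0,0.9,0,0,0],[0,0,0.6,0,0,0],[0,0,0.6,0,0,0],[0,0,0,0,0,0]],
], hand=0)

```text
time: 36.07
tcp_pos: [0.608, 0.1063, 0.2846]
tool_rot: [3.139, 0.008, 2.811]
contact_force: [0.4, 0.6, -0.4]
grip_width: 0.0854
```

Request:
arm_command([
  [[-0.4,0.7,0,0,0,0],[-0.4,0.7,0,0,0,0],[-0.4,0.7,0,0,0,0],[-0.4,0.7,0,0,0,0],[-0.4,0.7,0,0,0,0],[-0.4,0.7,0,0,0,0],[-0.4,0.7,0,0,0,0],[-0.4,0.7,0,0,0,0],[0,0,0,0,0,0],[0,0,0,0,0,0],[0,0,0,0,0,0],[0,0,0,0,0,0]],
])

```text
time: 37.07
tcp_pos: [0.479, 0.3296, 0.2779]
tool_rot: [3.142, 0.0, 2.81]
contact_force: [0.8, -0.5, -0.2]
grip_width: 0.0852
```

```bash
python3 snap.py 15 scene top
python3 - <<'E'
from h import *
Y=.0966;R=np.array([[np.cos(Y),np.sin(Y)],[-np.sin(Y),np.cos(Y)]])
for n in("scene","top"):
    p=dict(np.load(f"pics/{n}_15.npz")); q=cloud(p).reshape(-1,3); q=q[~np.isnan(q[:,0])]
    O=np.array([.5615,-.0077]) if n=="scene" else np.array([.5633,-.011])
    for k,(x,y,b) in dict(rf=(.629,-.113,.026),bf=(.6177,-.0045,.026),nf=(.607,.106,.026),rp=A["red_part"],bp=A["blue_part"],np_=A["empty_tube"],tube=(.4945,-.364,.004)).items():
        c,m,e=fit_tube(q,b,[x,y]);s=q[(np.hypot(q[:,0]-c[0],q[:,1]-c[1])<.02)]; print(n,k,np.round(c,4),m,round(e,4),"ztop",round(np.percentile(s[:,2],97),4),"creel",np.round(R@(c-O),3))
E
```

```text
[0.479  0.3296 0.2779] 37.0667 0.0852
scene rf [ 0.6299 -0.1118] 249 0.0012 ztop 0.1508 creel [ 0.058 -0.11 ]
scene bf [ 0.6189 -0.0032] 262 0.0011 ztop 0.1515 creel [ 0.058 -0.001]
scene nf [0.608  0.1075] 292 0.0014 ztop 0.1511 creel [0.057 0.11 ]
scene rp [ 0.5179 -0.1219] 217 0.0011 ztop 0.1513 creel [-0.054 -0.109]
scene bp [ 0.5073 -0.0125] 229 0.001 ztop 0.1513 creel [-0.054  0.   ]
scene np_ [0.4976 0.0966] 252 0.0013 ztop 0.1512 creel [-0.054  0.11 ]
scene tube [ 0.4959 -0.3683] 175 0.0011 ztop 0.1285 creel [-0.1   -0.353]
top rf [ 0.6306 -0.115 ] 105 0.0023 ztop 0.1547 creel [ 0.057 -0.11 ]
top bf [ 0.619  -0.0068] 103 0.0019 ztop 0.1547 creel [ 0.056 -0.001]
top nf [0.6082 0.1042] 101 0.0023 ztop 0.1566 creel [0.056 0.11 ]
top rp [ 0.5189 -0.1244] 55 0.0012 ztop 0.1566 creel [-0.055 -0.109]
top bp [ 0.5079 -0.0163] 69 0.001 ztop 0.1548 creel [-0.056  0.   ]
top np_ [0.4983 0.0927] 62 0.001 ztop 0.1555 creel [-0.055  0.11 ]
top tube [ 0.4973 -0.3709] 73 0.001 ztop 0.1331 creel [-0.1   -0.352]
```

View pics/scene_15.png

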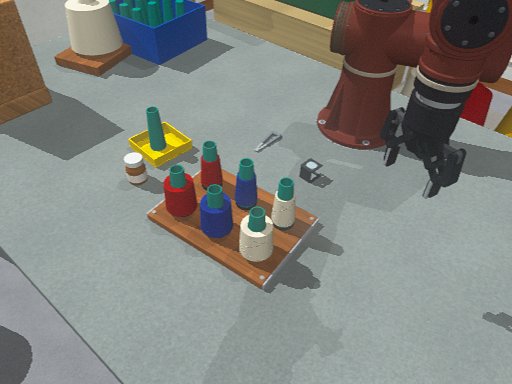

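Everything is in place. The six cones stand upright on their pins (rims 0.151), the tube is in the tray at (153,130), and the arm is clear of everything. I'll hand it in.

Run:
```python
from station import ctrl
print(ctrl.finish_job())
```

```text
the job is handed in; nothing more can be done
None
```

The creel is re-loaded and the job is handed in at about 37 s of the 112 s limit; no verdict is reported. I stood the empty tube in the yellow tray and put the part-used natural cone on the freed front pin. The full red, blue and natural cones then went on the back pins behind their colour mates.

**Cones:** the last scene and top camera fits put all six within about 3 mm of their pins. Rims stood about 0.151 m (scene camera) and 0.155–0.157 m (top camera) above the bench; seated cones should read 0.151 m.

**Bystanders:** the part-used red and blue cones had not moved measurably. The jar looked untouched in the pictures, but I did not re-measure it at the end.

**Tube:** it stands upright about 8 mm from the tray's middle.

**Disagreement:** the top camera read about 4 mm off the scene camera in y and about 4–5 mm higher at the rims. I used the average of the two for x and y, and the wrist camera agreed with that.

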